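# Walk the printer's power supply into its taped bay

### The arm

A 7-joint arm with a two-finger parallel gripper is mounted at the origin on the work surface. World frame = base frame: x ahead of the robot, y to its left, z up, the work surface at z = 0. Lengths are in m, angles in rad, forces in N, time in s.
With the tool pointing down it reaches from about 0.425 to 0.925 m from the base axis. Payload 6.8 kg.
Tool frame: the origin (TCP) lies between the finger pads; the fingertips stand 11 mm ahead of it and the grasp point (between the pads) lies 8 mm behind it; z points along the fingers, y is the line along which they close (so a half turn about z gives the same grasp; the last joint's range is limited). The gripper opens to 85 mm and grips with 20 to 120 N. Pads are 22 mm wide; open, the fingers measure 114 mm over their backs; the gripper's body (76 mm by 85 mm) begins 54 mm behind the grasp point. The pads swing forward as they close: fully open they stand 13 mm farther back than shut.
Start: joints at [-1.297, 0.477, 0.022, 1.555, -0.011, 1.109, -0.083], TCP at [0.251, 0.626, 0.242] pointing down, gripper open.
Joint ranges: [-2.96, 2.96], [-0.34, 2.1], [-1.41, 1.46], [0.24, 2.44], [-1.37, 4.51], [0.17, 1.92], [-2.96, 2.96]. Speed limits (rad/s): [2.39, 2.39, 3.14, 3.14, 3.14, 3.14, 3.14].

### API

Orientations are given as a rotation vector (axis times angle).
In Python, from bench import r gives the robot as it stands.
- The arm moves only by the tool send_rows, never from a script. Its argument "deltas" is a list of rows, each an object of numbers: "dx", "dy", "dz": the shift along the world's x, y, z in mm; "rx", "ry", "rz": the turn, a rotation vector about the world's x, y, z in degrees. A call has 1 to 5 rows; each row is the pose to reach, as a shift and turn from the pose commanded when the call began; what a row does not reach only later rows make up. A row lasts 1/12 s, in which the tool goes at most 41.7 mm and 7.16 degrees, less where a joint would pass 70% of its speed; a pose out of reach is approached as far as the arm can. A call with a gripper value outside its range is refused whole. "jaw" is the finger opening in mm, from 0 to 85.4, set as the call begins (left out, the last holds). The fingers move at their own pace and stop on an object; "newtons" is the grip in N (left out, the last holds). Time passes only in rows, so rows that repeat a pose let the fingers close. It gives the time, the measured TCP pose, the force, the opening and the grip force at its end, in the units of the state.
- r.get_obs(): the state, without advancing time (a new reading comes with each control period).
- r.grab_frame(name): name is "side" or "top" or "wrist"; returns a dict with "frame" (400x640x3 uint8, blue, green, red), "z_map" (400x640 float32, m along the optical axis (not along the pixel's ray), 0 where there is no reading), "vertical_fov" (degrees; the focal length in pixels is half the picture's height over the tangent of half this angle, whatever the lens; pixels are square), "cx", "cy" (the principal point, pixels), "xyz" and "orientation" of the camera in the world. Camera axes: x right, y down, z forward; pixel columns grow to the right and rows downward; lengths in m; the calibration is good to about 2 mm. A picture is of the moment at which its call begins.
- r.hand_in(): hands the job in; it is judged then, once.
The state is a dict: "clock": time; "joints": joint angles; "qvel": joint speeds; "tau": joint torques, N m; "tcp_pos": TCP position; "orientation": TCP orientation; "contact_force": force on the tool from outside, world axes, zero at the start; "moment": the same for the moment, N m; "grip_width": finger opening in m; "gripper_force": force on a finger pad.
Only numpy, scipy, OpenCV 4.12 (cv2) and the standard library are available. Lean on these libraries where they do the work, as an engineer would, in place of code of your own. Each camera call takes 0.05 s, during which the arm holds its last target. There are 200 camera calls.

### The job

Walk the large power supply forward into the taped outline on the table by pushing its near corners in turn: first swing its left end (as the robot sees it) ahead by about 15 to 20 degrees, then push the right end until that leads by as much, and so on, until it stands in the middle of the outline and square to it. It slides on its feet: do not lift or tip it, and leave the smaller power supply beside it where it is.

Things in the scene. Friction and masses are not known exactly. Their poses are not given: they have to be found in the camera images.
- psu: large power supply: aluminium case 100 (x) x 190 (y) x 60 mm high, 0.85 kg, fan grille on top at its left end; four rubber feet 6 mm high at x +-38, y +-82. Origin: centre of underside; x ahead to the outline, y left. Starts 100-115 mm short of the outline's middle, nearly in line. Its near face (x -50) pushed at y +-75: that end slides ahead, the other end's feet stay as pivot. Free table behind
- bay: outline of cream masking tape flat on the table, inside 150 (x) by 240 mm (y), tape 18 mm wide, not felt by what slides over it. Origin: its middle, at table height; x points ahead (the way to walk), up to 14 degrees off the robot's straight ahead; y to the left, along its long side
- bay_diagonal (a point): the outline's middle again, axes turned by 45 degrees: x points 45 degrees to the right of the outline's x, y 45 degrees to its left. Only serves to tell which way the power supply is swung
- small_psu: the smaller power supply, 80 x 120 mm, 45 mm high, of the same make: a bystander to the left or right of the outline, 40 mm or more clear of the large one's ends. Origin: centre of its underside
Mind the look-alikes: they are no part of the job. Leave any blue look-alike of the psu alone.

How it is judged:
On the way, in this order (a step that is already met when the one before it is completed fails the run):
1. the left end of the large power supply has been swung ahead, at least 10 degrees against the outline (angle between the x axis of psu and the x axis of bay_diagonal, either way round below 0.611 rad), for 0.1 s.
2. then its right end has been swung ahead, at least 10 degrees the other way (angle between the x axis of psu and the y axis of bay_diagonal, either way round below 0.611 rad), for 0.1 s.
At the end, for the whole second after the job is handed in: the large power supply stands still and flat on the table in the outline, its middle within 20 mm of the outline's middle along x and 25 mm along y, square to it within 10 degrees; the smaller one is within 15 mm of where it was (x of psu in the frame of bay between -0.02 and 0.02 m and y of psu in the frame of bay between -0.025 and 0.025 m and angle between the x axis of psu and the x axis of bay, either way round below 0.175 rad and height (world z) of psu below 0.004 m and angle between psu's own z axis and vertical below 0.05 rad and linear speed of psu below 0.01 m/s and distance of small_psu from where it was at the start of the episode below 0.015 m); the robot touches nothing.
It fails at once if the large power supply is lifted (15 mm) or tipped (12 degrees) (height (world z) of psu above 0.015 m or angle between psu's own z axis and vertical above 0.21 rad).
It fails at once if the smaller power supply is moved by more than 15 mm (distance of small_psu from where it was at the start of the episode above 0.015 m).
It also fails if it takes over 51 s, if anything falls off the work surface, if the arm or the gripper's body presses on something with over 40 N, if the wrist force passes 120 N, or if a joint passes its speed limit or range.

## Working session

There is one attempt and no reset: what is moved stays moved. The work goes in short steps, Python scripts to look and compute and a tool call to move; the robot and the scene stay as the last step left them, time stands still between calls to the robot, and variables do not carry over. Pictures are saved under pics/ and viewed, at most 10 in all, crops included, and the job is handed in when it is done.

Besides the shell and the picture viewer there is one more tool, called after "Request:" as name([rows], argument=value, ...), one row to a line, values as JSON. send_rows: Moves the arm, as the interface text tells. Its arguments: {"type":"object","properties":{"deltas":{"type":"array","items":{"type":"object","properties":{"dx":{"type":"number"},"dy":{"type":"number"},"dz":{"type":"number"},"rx":{"type":"number"},"ry":{"type":"number"},"rz":{"type":"number"}}}},"jaw":{"type":"number"},"newtons":{"type":"number"}},"required":["deltas"]}

```bash
ls; mkdir -p pics
cat > h.py <<'E'
import numpy as np, cv2
from scipy.spatial.transform import Rotation as R
from bench import r
def cam(n):
    d=r.grab_frame(n); d={**d}
    d['f']=200/np.tan(np.radians(d['vertical_fov'])/2)
    o=np.array(d['orientation'],float); d['R']=R.from_rotvec(o).as_matrix() if o.size==3 else o.reshape(3,3)
    return d
def ray(d,uv,z):
    uv=np.atleast_2d(uv).astype(float)
    c=np.c_[(uv[:,0]-d['cx'])/d['f'],(uv[:,1]-d['cy'])/d['f'],np.ones(len(uv))]@d['R'].T
    p=np.array(d['xyz']); return p+c*((z-p[2])/c[:,2])[:,None]
def cloud(d):
    v,u=np.mgrid[:400,:640]; Z=d['z_map']
    c=np.stack([(u-d['cx'])/d['f']*Z,(v-d['cy'])/d['f']*Z,Z],-1)
    return c@d['R'].T+np.array(d['xyz'])
E
python3 - <<'E'
from h import *
o=r.get_obs(); print({k:np.round(o[k],3) for k in ('clock','tcp_pos','orientation','contact_force','grip_width')})
for n in ('top','side'):
    d=cam(n); cv2.imwrite(f'pics/{n}0.png',d['frame']); print(n,d['xyz'],d['orientation'],d['f'],d['cx'],d['cy'])
E
```

```text
pics
{'clock': np.float64(0.0), 'tcp_pos': array([0.251, 0.626, 0.241]), 'orientation': array([-5.960e-01, -3.084e+00,  3.000e-03]), 'contact_force': array([0.73 , 0.475, 0.83 ]), 'grip_width': np.float64(0.085)}
top [0.34075414 0.02600712 1.41420926] [-2.18913596  2.16690575 -0.06257593] 497.8887331636047 316.10640953075597 193.76674076334118
side [ 0.32254545 -0.67295138  0.60548016] [-2.2505154   0.10776135 -0.07505773] 364.2847635830615 321.6349601812238 195.23253036506512
```

View pics/top0.png

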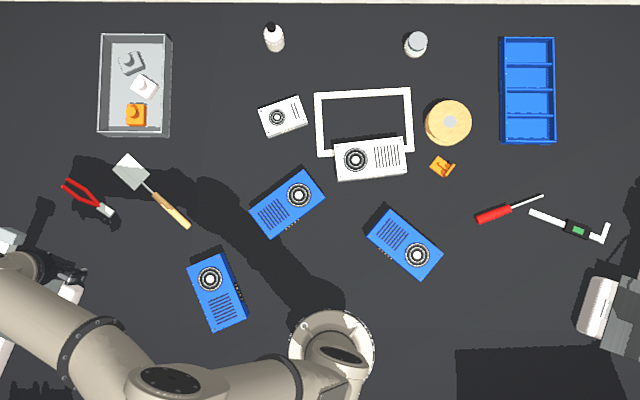

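View pics/side0.png

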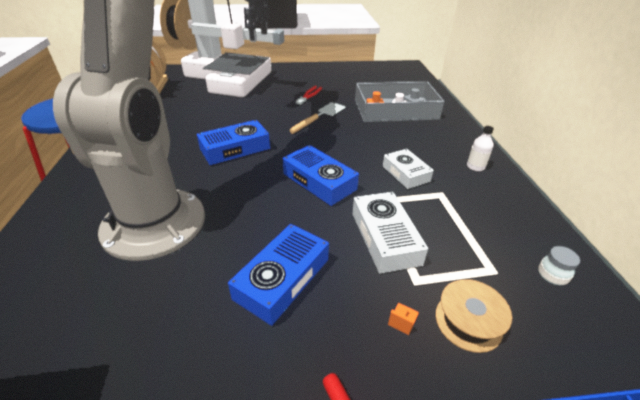

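The large white PSU is at (370,159), partly over the outline (365,122). The small white PSU is at (283,117). Look-alikes are the blue units at (287,204), (405,243) and (217,291). By colour, size and position, I choose the white one at (370,159), which has its fan at the left end.

```bash
cat >> h.py <<'E'
def rect(p): # minAreaRect in world mm -> centre, (long,short), angle of short axis from world x (deg)
    (c,s,a)=cv2.minAreaRect((p[:,:2]*1000).astype(np.float32)); b=cv2.boxPoints((c,s,a))
    e=[b[1]-b[0],b[2]-b[1]]; e.sort(key=np.linalg.norm); t=np.degrees(np.arctan2(e[0][1],e[0][0])); t=(t+90)%180-90
    return np.round(c,1),np.round([np.linalg.norm(e[1]),np.linalg.norm(e[0])],1),round(float(t),1)
def tops(d,lo,hi,region):
    P=cloud(d); hsv=cv2.cvtColor(d['frame'],cv2.COLOR_BGR2HSV)
    x0,x1,y0,y1=region
    m=(P[...,2]>lo)&(P[...,2]<hi)&(P[...,0]>x0)&(P[...,0]<x1)&(P[...,1]>y0)&(P[...,1]<y1)&(hsv[...,1]<70)&(d['z_map']>0)
    m=m.astype(np.uint8); n,l,s,_=cv2.connectedComponentsWithStats(m); k=1+np.argmax(s[1:,4]); 
    return P,l==k
E
python3 - <<'E'
from h import *
d=cam('top'); P=cloud(d)
hsv=cv2.cvtColor(d['frame'],cv2.COLOR_BGR2HSV)
for u,v in ((370,150),(283,105),(365,92),(318,125),(280,190),(390,250),(200,150)): print((u,v),np.round(P[v,u],3),hsv[v,u])
# large psu and small
P,m=tops(d,.05,.08,(.35,.7,-.2,.12)); q=P[m]; print('psu',rect(q),np.median(q[:,2]))
P,m=tops(d,.035,.06,(.45,.8,.05,.3)); q=P[m]; print('small',rect(q),np.median(q[:,2]))
# tape
w=((hsv[...,2]>180)&(hsv[...,1]<70)&(abs(P[...,2])<.012)&(P[...,0]>.4)&(P[...,0]<.75)&(abs(P[...,1]+.08)<.2)).astype(np.uint8)
n,l,s,c=cv2.connectedComponentsWithStats(w); k=1+np.argmax(s[1:,4]); w=(l==k)
v,u=np.nonzero(w); g=ray(d,np.c_[u,v],0); print('tape',len(u),rect(g))
np.save('tape.npy',g)
# far bar
c,sz,a=rect(g)
# blue tops
b=((hsv[...,0]>95)&(hsv[...,0]<125)&(hsv[...,1]>120)&(P[...,2]>.04)&(P[...,2]<.09)).astype(np.uint8)
n,l,s,_=cv2.connectedComponentsWithStats(b)
for k in range(1,n):
    if s[k,4]>500: print('blue',rect(P[l==k]))
cv2.imwrite('pics/crop.png',cv2.resize(d['frame'][70:290,230:490],None,fx=3,fy=2.7))
E
```

```text
(370, 150) [ 0.56  -0.101  0.055] [  0   0 255]
(283, 105) [0.687 0.141 0.046] [  0   0 255]
(365, 92) [ 0.738 -0.091 -0.001] [  0   0 255]
(318, 125) [0.64  0.043 0.001] [  0   0 255]
(280, 190) [0.447 0.145 0.058] [106 177 254]
(390, 250) [ 0.287 -0.156  0.054] [105 166 255]
(200, 150) [0.565 0.382 0.001] [120  16  81]
psu (array([ 539.2, -101.9]), array([190.7, 100.5], dtype=float32), 7.4) 0.05982002850685708
small (array([658.3, 142.3]), array([120.1,  82.1], dtype=float32), 20.4) 0.045230545907008146
tape 1607 (array([651.6, -87.3]), array([279. , 188.8], dtype=float32), 3.8)
blue (array([410.3, 125.3]), array([189.9, 100.6], dtype=float32), 38.2)
blue (array([ 302.8, -195.9]), array([189.8, 100.7], dtype=float32), -39.7)
blue (array([168.8, 312.6]), array([189.9, 101.9], dtype=float32), -65.7)
```

View pics/crop.png

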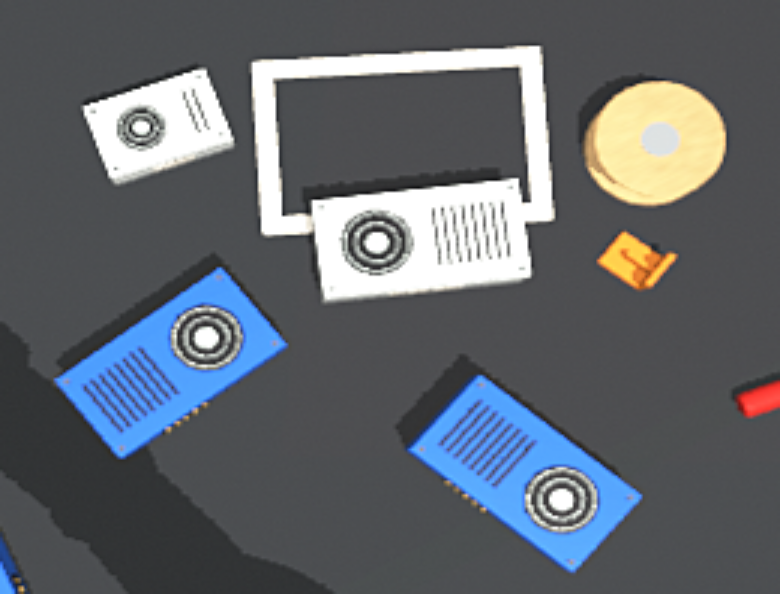

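The crop confirms it: the large white PSU (fan at its left end) straddles the near tape bar, with the small one to the upper left and free table behind it.

In the bay frame the PSU is at x -113, y -7 mm, yaw +3.6°. The measured sizes of 190x100 and 279x189 mm match those given.

Request:
send_rows([
  {"dx": 16, "dy": -38, "rz": 5},
  {"dx": 32, "dy": -76, "rz": 10},
  {"dx": 48, "dy": -114, "rz": 15},
  {"dx": 64, "dy": -152, "rz": 20},
  {"dx": 80, "dy": -190, "rz": 25},
], jaw=0)

```text
$.deltas[0]: bad value
```

Request:
send_rows([
  {"dx": 16, "dy": -38},
  {"dx": 32, "dy": -76},
  {"dx": 48, "dy": -114},
  {"dx": 64, "dy": -152},
  {"dx": 80, "dy": -190},
])

```text
$.deltas[0]: bad value
```

Request:
send_rows([
  {"dx": 10, "dy": -39},
  {"dx": 20, "dy": -78},
  {"dx": 30, "dy": -117},
  {"dx": 40, "dy": -156},
  {"dx": 50, "dy": -195},
])

```text
$.deltas[0]: bad value
```

Request:
send_rows([
  {"dx": 16, "dy": -38, "dz": 0, "rx": 0, "ry": 0, "rz": 5},
  {"dx": 32, "dy": -76, "dz": 0, "rx": 0, "ry": 0, "rz": 10},
  {"dx": 48, "dy": -114, "dz": 0, "rx": 0, "ry": 0, "rz": 15},
  {"dx": 64, "dy": -152, "dz": 0, "rx": 0, "ry": 0, "rz": 20},
  {"dx": 80, "dy": -190, "dz": 0, "rx": 0, "ry": 0, "rz": 25},
], jaw=0)

```text
clock: 0.57
tcp_pos: [0.3318, 0.4343, 0.242]
orientation: [0.093, -3.14, 0.001]
contact_force: [0.5, -0.2, 0.4]
grip_width: 0.0256
gripper_force: 0.0
```

Request:
send_rows([
  {"dx": 16, "dy": -38, "dz": 0, "rx": 0, "ry": 0, "rz": 0},
  {"dx": 32, "dy": -76, "dz": 0, "rx": 0, "ry": 0, "rz": 0},
  {"dx": 48, "dy": -114, "dz": 0, "rx": 0, "ry": 0, "rz": 0},
  {"dx": 64, "dy": -152, "dz": 0, "rx": 0, "ry": 0, "rz": 0},
  {"dx": 80, "dy": -190, "dz": 0, "rx": 0, "ry": 0, "rz": 0},
])

```text
clock: 0.98
tcp_pos: [0.4118, 0.2443, 0.2423]
orientation: [-0.086, 3.14, 0.0]
contact_force: [1.2, 0.0, -0.9]
grip_width: 0.0004
gripper_force: 0.0
```

Request:
send_rows([
  {"dx": 8, "dy": -39, "dz": 0, "rx": 0, "ry": 0, "rz": 0},
  {"dx": 16, "dy": -78, "dz": 0, "rx": 0, "ry": 0, "rz": 0},
  {"dx": 24, "dy": -117, "dz": 0, "rx": 0, "ry": 0, "rz": 0},
  {"dx": 32, "dy": -156, "dz": 0, "rx": 0, "ry": 0, "rz": 0},
  {"dx": 40, "dy": -195, "dz": 0, "rx": 0, "ry": 0, "rz": 0},
])

```text
clock: 1.4
tcp_pos: [0.4513, 0.0494, 0.2424]
orientation: [-0.086, 3.14, 0.0]
contact_force: [1.3, 0.3, 0.0]
grip_width: -0.0002
gripper_force: 0.0
```

Request:
send_rows([
  {"dx": -4, "dy": -27, "dz": -28, "rx": 0, "ry": 0, "rz": 0},
  {"dx": -8, "dy": -54, "dz": -56, "rx": 0, "ry": 0, "rz": 0},
  {"dx": -8, "dy": -82, "dz": -84, "rx": 0, "ry": 0, "rz": 0},
  {"dx": -8, "dy": -82, "dz": -115, "rx": 0, "ry": 0, "rz": 0},
  {"dx": -8, "dy": -82, "dz": -130, "rx": 0, "ry": 0, "rz": 0},
])

```text
clock: 1.82
tcp_pos: [0.4414, -0.0326, 0.1096]
orientation: [0.08, -3.137, 0.002]
contact_force: [-0.6, 0.8, 0.4]
grip_width: -0.0002
gripper_force: 0.0
```

Request:
send_rows([
  {"dx": 0, "dy": 0, "dz": -35, "rx": 0, "ry": 0, "rz": 0},
  {"dx": 0, "dy": 0, "dz": -65, "rx": 0, "ry": 0, "rz": 0},
  {"dx": 4, "dy": 0, "dz": -83, "rx": 0, "ry": 0, "rz": 0},
  {"dx": 12, "dy": 0, "dz": -83, "rx": 0, "ry": 0, "rz": 0},
  {"dx": 20, "dy": 0, "dz": -83, "rx": 0, "ry": 0, "rz": 0},
])

```text
clock: 2.23
tcp_pos: [0.4634, -0.0308, 0.0289]
orientation: [0.085, -3.138, 0.0]
contact_force: [-0.1, -0.1, 0.1]
grip_width: -0.0
gripper_force: 0.0
```

Request:
send_rows([
  {"dx": 6, "dy": 0, "dz": 0, "rx": 0, "ry": 0, "rz": 0},
  {"dx": 12, "dy": 1, "dz": 0, "rx": 0, "ry": 0, "rz": 0},
  {"dx": 18, "dy": 1, "dz": 0, "rx": 0, "ry": 0, "rz": 0},
  {"dx": 24, "dy": 2, "dz": 0, "rx": 0, "ry": 0, "rz": 0},
  {"dx": 30, "dy": 2, "dz": 0, "rx": 0, "ry": 0, "rz": 0},
])

```text
clock: 2.65
tcp_pos: [0.4937, -0.0282, 0.0298]
orientation: [0.086, -3.14, -0.001]
contact_force: [-4.9, 1.5, 2.2]
grip_width: -0.0003
gripper_force: 0.0
```

```bash
cat > m.py <<'E'
from h import *
d=cam('top'); B=np.array([651.6,-87.3]); A=np.radians(3.8)
P,m=tops(d,.052,.07,(.4,.8,-.25,.07)); q=P[m]
c,s,a=rect(q); e=c-B; ex=np.array([np.cos(A),np.sin(A)]); ey=np.array([-ex[1],ex[0]])
print('psu',c,s,'world yaw',a,'| bay x %.1f y %.1f yaw %.1f'%(e@ex,e@ey,a-3.8),'zmed',np.median(q[:,2]).round(4))
for y in (75,-75):
    t=np.radians(a); print('push pt',y,np.round(c+[-50*np.cos(t)-y*np.sin(t),-50*np.sin(t)+y*np.cos(t)],1))
P,m=tops(d,.035,.05,(.45,.8,.05,.3)); print('small',rect(P[m])[0])
o=r.get_obs(); print(round(o['clock'],2),np.round(o['tcp_pos'],4),np.round(o['contact_force'],1))
E
python3 m.py
```

```text
psu [ 556.4 -104.4] [190.4 101. ] world yaw -0.8 | bay x -96.1 y -10.8 yaw -4.6 zmed 0.0597
push pt 75 [507.5 -28.7]
push pt -75 [ 505.4 -178.7]
small [658.6 142.3]
2.7 [ 0.4954 -0.0281  0.0299] [-2.4  0.3  1.5]
```

Request:
send_rows([
  {"dx": -4, "dy": 4, "dz": -3, "rx": 0, "ry": 0, "rz": 0},
  {"dx": -4, "dy": 17, "dz": -3, "rx": 0, "ry": 0, "rz": 0},
  {"dx": 4, "dy": 17, "dz": -3, "rx": 0, "ry": 0, "rz": 0},
  {"dx": 10, "dy": 17, "dz": -3, "rx": 0, "ry": 0, "rz": 0},
  {"dx": 16, "dy": 17, "dz": -3, "rx": 0, "ry": 0, "rz": 0},
])

```text
clock: 3.12
tcp_pos: [0.5094, -0.0113, 0.0262]
orientation: [0.087, -3.139, -0.001]
contact_force: [-5.5, 2.1, 4.3]
grip_width: -0.0003
gripper_force: 0.0
```

Request:
send_rows([
  {"dx": 4, "dy": 0, "dz": 0, "rx": 0, "ry": 0, "rz": 0},
  {"dx": 8, "dy": 0, "dz": 0, "rx": 0, "ry": 0, "rz": 0},
  {"dx": 12, "dy": 0, "dz": 0, "rx": 0, "ry": 0, "rz": 0},
  {"dx": 12, "dy": 0, "dz": 0, "rx": 0, "ry": 0, "rz": 0},
])

```text
clock: 3.45
tcp_pos: [0.5222, -0.012, 0.0264]
orientation: [-0.085, 3.14, -0.0]
contact_force: [-2.8, 0.9, 1.6]
grip_width: 0.0002
gripper_force: 0.0
```

```bash
python3 m.py
```

```text
psu [ 573.4 -110.5] [190.2 101.6] world yaw -8.5 | bay x -79.6 y -18.0 yaw -12.3 zmed 0.0597
push pt 75 [535.  -28.9]
push pt -75 [ 512.9 -177.3]
small [658.4 142.4]
3.5 [ 0.5221 -0.0121  0.0264] [-1.8  1.5  2.3]
```

Request:
send_rows([
  {"dx": -28, "dy": 0, "dz": 0, "rx": 0, "ry": 0, "rz": 0},
  {"dx": -45, "dy": -30, "dz": 0, "rx": 0, "ry": 0, "rz": 3},
  {"dx": -45, "dy": -70, "dz": 0, "rx": 0, "ry": 0, "rz": 6},
  {"dx": -45, "dy": -110, "dz": 0, "rx": 0, "ry": 0, "rz": 9},
  {"dx": -45, "dy": -150, "dz": 0, "rx": 0, "ry": 0, "rz": 12},
])

```text
clock: 3.92
tcp_pos: [0.4776, -0.1639, 0.0268]
orientation: [-0.418, 3.111, -0.003]
contact_force: [1.0, -0.6, -0.7]
grip_width: 0.0001
gripper_force: 0.0
```

Request:
send_rows([
  {"dx": 4, "dy": -10, "dz": 0, "rx": 0, "ry": 0, "rz": 0},
  {"dx": 10, "dy": -10, "dz": 0, "rx": 0, "ry": 0, "rz": 0},
  {"dx": 16, "dy": -10, "dz": 0, "rx": 0, "ry": 0, "rz": 0},
  {"dx": 22, "dy": -10, "dz": 0, "rx": 0, "ry": 0, "rz": 0},
  {"dx": 28, "dy": -10, "dz": 0, "rx": 0, "ry": 0, "rz": 0},
])

```text
clock: 4.33
tcp_pos: [0.5025, -0.1714, 0.0263]
orientation: [0.413, -3.109, -0.001]
contact_force: [-13.2, -1.8, 15.6]
grip_width: -0.0001
gripper_force: 1.7
```

Request:
send_rows([
  {"dx": 6, "dy": 0, "dz": 0, "rx": 0, "ry": 0, "rz": 0},
  {"dx": 12, "dy": 1, "dz": 0, "rx": 0, "ry": 0, "rz": 0},
  {"dx": 18, "dy": 1, "dz": 0, "rx": 0, "ry": 0, "rz": 0},
  {"dx": 24, "dy": 1, "dz": 0, "rx": 0, "ry": 0, "rz": 0},
  {"dx": 30, "dy": 2, "dz": 0, "rx": 0, "ry": 0, "rz": 0},
])

```text
clock: 4.75
tcp_pos: [0.5323, -0.169, 0.0264]
orientation: [0.414, -3.109, -0.001]
contact_force: [-11.4, -3.3, 10.8]
grip_width: 0.0001
gripper_force: 0.0
```

```bash
python3 m.py
```

```text
psu [596.5 -92.6] [164.9 100.7] world yaw 0.6 | bay x -55.3 y -1.6 yaw -3.2 zmed 0.06
push pt 75 [545.7 -18.1]
push pt -75 [ 547.3 -168.1]
small [658.7 142.2]
4.8 [ 0.5344 -0.1683  0.0264] [-4.1 -1.   3.5]
```

Request:
send_rows([
  {"dx": -5, "dy": -4, "dz": 0, "rx": 0, "ry": 0, "rz": 2},
  {"dx": -5, "dy": -13, "dz": 0, "rx": 0, "ry": 0, "rz": 5},
  {"dx": 2, "dy": -13, "dz": 0, "rx": 0, "ry": 0, "rz": 5},
  {"dx": 8, "dy": -13, "dz": 0, "rx": 0, "ry": 0, "rz": 5},
  {"dx": 14, "dy": -12, "dz": 0, "rx": 0, "ry": 0, "rz": 5},
])

```text
clock: 5.22
tcp_pos: [0.5479, -0.1813, 0.0262]
orientation: [0.546, -3.091, -0.0]
contact_force: [-6.4, -3.3, 5.7]
grip_width: -0.0
gripper_force: 0.0
```

Request:
send_rows([
  {"dx": 6, "dy": 0, "dz": 0, "rx": 0, "ry": 0, "rz": 0},
  {"dx": 12, "dy": 1, "dz": 0, "rx": 0, "ry": 0, "rz": 0},
  {"dx": 17, "dy": 1, "dz": 0, "rx": 0, "ry": 0, "rz": 0},
  {"dx": 22, "dy": 1, "dz": 0, "rx": 0, "ry": 0, "rz": 0},
])

```text
clock: 5.55
tcp_pos: [0.5699, -0.1798, 0.0262]
orientation: [0.547, -3.09, -0.001]
contact_force: [-7.7, -2.1, 6.3]
grip_width: 0.0001
gripper_force: 0.0
```

```bash
sed -i "s/^c,s,a=rect(q); /c,s,a=rect(q); t=np.radians(a); c=c+max(0,190-s[0]-1)\/2*np.array([np.sin(t),-np.cos(t)])*(s[0]<186); /" m.py; python3 m.py
```

```text
psu [620.1 -95.9] [188.5 101.2] world yaw 11.0 | bay x -32.0 y -6.5 yaw 7.2 zmed 0.06
push pt 75 [556.7 -31.8]
push pt -75 [ 585.3 -179.1]
small [658.5 142.4]
5.6 [ 0.5713 -0.1795  0.0262] [-3.  -2.   3.7]
```

Request:
send_rows([
  {"dx": 5, "dy": 0, "dz": 0, "rx": 0, "ry": 0, "rz": 0},
  {"dx": 10, "dy": 1, "dz": 0, "rx": 0, "ry": 0, "rz": 0},
  {"dx": 15, "dy": 1, "dz": 0, "rx": 0, "ry": 0, "rz": 0},
  {"dx": 17, "dy": 1, "dz": 0, "rx": 0, "ry": 0, "rz": 0},
  {"dx": 17, "dy": 1, "dz": 0, "rx": 0, "ry": 0, "rz": 0},
])

```text
clock: 6.02
tcp_pos: [0.5885, -0.1783, 0.026]
orientation: [-0.55, 3.093, 0.001]
contact_force: [-0.4, -1.7, -0.0]
grip_width: -0.0002
gripper_force: 0.0
```

```bash
python3 m.py
```

```text
psu [630.4 -92.6] [190.1 100.8] world yaw 16.9 | bay x -21.5 y -3.9 yaw 13.1 zmed 0.0601
push pt 75 [560.8 -35.4]
push pt -75 [ 604.4 -178.9]
small [658.5 142.2]
6.07 [ 0.5884 -0.1783  0.0261] [ 0.2 -0.4  0. ]
```

Request:
send_rows([
  {"dx": -35, "dy": 0, "dz": 0, "rx": 0, "ry": 0, "rz": -4},
  {"dx": -58, "dy": 30, "dz": 0, "rx": 0, "ry": 0, "rz": -8},
  {"dx": -62, "dy": 68, "dz": 0, "rx": 0, "ry": 0, "rz": -12},
  {"dx": -62, "dy": 106, "dz": 0, "rx": 0, "ry": 0, "rz": -16},
  {"dx": -62, "dy": 138, "dz": 0, "rx": 0, "ry": 0, "rz": -20},
])

```text
clock: 6.48
tcp_pos: [0.5257, -0.0385, 0.0266]
orientation: [0.001, 3.14, 0.002]
contact_force: [0.8, 0.5, 0.2]
grip_width: -0.0001
gripper_force: 0.0
```

Request:
send_rows([
  {"dx": 8, "dy": 0, "dz": 0, "rx": 0, "ry": 0, "rz": 0},
  {"dx": 15, "dy": 0, "dz": 0, "rx": 0, "ry": 0, "rz": 0},
  {"dx": 22, "dy": 0, "dz": 0, "rx": 0, "ry": 0, "rz": 0},
  {"dx": 28, "dy": 0, "dz": 0, "rx": 0, "ry": 0, "rz": 0},
  {"dx": 34, "dy": 0, "dz": 0, "rx": 0, "ry": 0, "rz": 0},
])

```text
clock: 6.9
tcp_pos: [0.5572, -0.0427, 0.0261]
orientation: [0.001, -3.136, -0.001]
contact_force: [-12.0, 2.3, 12.3]
grip_width: 0.0004
gripper_force: 0.0
```

```bash
python3 m.py
```

```text
psu [ 653.46007663 -153.5962095 ] [128.1 101.2] world yaw 13.6 | bay x -2.5 y -66.3 yaw 9.8 zmed 0.0595
push pt 75 [587.2 -92.5]
push pt -75 [ 622.5 -238.3]
small [658.7 142.3]
6.95 [ 0.5591 -0.043   0.0263] [-4.4 -2.3  4.9]
```

Request:
send_rows([
  {"dx": 5, "dy": 0, "dz": 0, "rx": 0, "ry": 0, "rz": 0},
  {"dx": 10, "dy": 0, "dz": 0, "rx": 0, "ry": 0, "rz": 0},
  {"dx": 15, "dy": 0, "dz": 0, "rx": 0, "ry": 0, "rz": 0},
  {"dx": 18, "dy": 0, "dz": 0, "rx": 0, "ry": 0, "rz": 0},
  {"dx": 18, "dy": 0, "dz": 0, "rx": 0, "ry": 0, "rz": 0},
])

```text
clock: 7.37
tcp_pos: [0.5768, -0.044, 0.0262]
orientation: [-0.001, -3.139, 0.001]
contact_force: [-4.8, 0.3, 5.0]
grip_width: -0.0002
gripper_force: 0.0
```

Request:
send_rows([
  {"dx": -25, "dy": 0, "dz": 0, "rx": 0, "ry": 0, "rz": 0},
  {"dx": -50, "dy": 0, "dz": 15, "rx": 0, "ry": 0, "rz": 0},
  {"dx": -60, "dy": 0, "dz": 50, "rx": 0, "ry": 0, "rz": 0},
  {"dx": -65, "dy": 0, "dz": 90, "rx": 0, "ry": 0, "rz": 0},
  {"dx": -65, "dy": 0, "dz": 100, "rx": 0, "ry": 0, "rz": 0},
])

```text
clock: 7.78
tcp_pos: [0.5145, -0.0441, 0.131]
orientation: [0.003, 3.135, 0.0]
contact_force: [0.7, 0.3, 0.2]
grip_width: 0.0002
gripper_force: 0.0
```

```bash
python3 m.py; python3 -c "
from h import *
cv2.imwrite('pics/t2.png',cam('top')['frame'])"
```

```text
psu [651.2 -93.4] [190. 101.] world yaw 8.7 | bay x -0.8 y -6.1 yaw 4.9 zmed 0.0598
push pt 75 [590.4 -26.8]
push pt -75 [ 613.1 -175.1]
small [658.7 142.3]
7.83 [ 0.5158 -0.0437  0.1313] [ 0.7 -0.3  1.3]
```

View pics/t2.png

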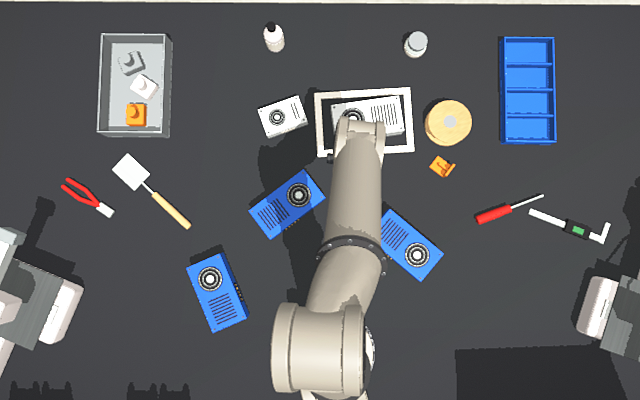

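The PSU sits inside the outline around (365,118), and the arm is clear of it. It is at x -0.8, y -6 mm, yaw 4.9°, and the small PSU hasn't moved, so I'm handing in.

```bash
python3 -c "
from bench import r
print(r.hand_in())"
```

```text
the job is handed in; nothing more can be done
None
```

The large power supply is in the outline and the job is handed in: it was walked left (-12°), right (+13°), then left again, ending about 1 mm (x) and 6 mm (y) off the middle and 5° off square, with the small one unmoved; the hand-in gave no verdict.

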